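# Find and release the key left latched on the bench switch box

## Task

Someone has left one of the four keys of the bench switch box latched down. Tap the keys lightly with a fingertip to find the one that is already down, and press that one until it lets go and springs up, so that the pointer at the end of the box swings back upright. Do not push in the other keys beyond a light tap, and leave the things lying around where they are.

Things in the scene. Friction and masses are not known exactly. Their poses are not given: they have to be found in the camera images.
- switchbox: grey box screwed to the bench, 105 (x) x 350 (y) x 50 mm high; origin at the centre of its underside, z up. Four keys stand on its top (x = 0) at its y = -72, -24, +24 and +72 mm. A white pointer sticks 30 mm and a short steel tab 17 mm out of slots in its top at y = +143 and +159 mm; an eraser lies on the bare end at about y = -143 mm
- key_a: push key, one of four alike: grey bezel 44 x 44 mm, 6 mm high, with a white cap 32 x 32 mm. Origin: centre of the bezel's underside on the box's top, z up; axes as the box's. The pose is the fixed bezel's and does not tell whether the cap is down; the letters a to d tell neither the order in the row nor which key is latched
- key_b: push key, as key_a. For all keys, cap top above the origin: 22 mm when up, about 17 mm when latched down, 12 mm when pushed fully in (stroke 10 mm)
- key_c: push key, as key_a. Any key that is up gives way from 1.2 N like a spring, 0.45 N more per mm (2 N at 2 mm in, 4.1 N at 6.5 mm, 5.7 N at the bottom), and must not be pushed in by more than 6.5 mm: keep taps near 2 N
- key_d: push key, as key_a. Whichever key is latched does not move below about 3.8 N; pushed 7.5 mm or more below the up height (5 to 5.5 N; push to the bottom, some 6.3 N, to be sure) it unlatches, and springs up when let go
- pointer (a joint): small white pointer at the box's +y end, angle in rad: near 0 (upright) when the latched key has sprung up, about 0.37 (leaning towards the box's +x) while it is latched down, more while it is pushed deeper, up to about 0.9. The keys that are up do not move it
- marker: loose silver-grey marker pen 125 mm long (x), 14 mm thick, lying before the box; origin in the middle of its underside; to be left alone
- eraser: loose eraser 45 x 22 x 12 mm on the bare end of the box; origin in the middle of its underside; to be left alone
- wheel: loose dark green printed wheel, 84 mm across, 28 mm high, lying beyond the box; origin in the middle of its underside; to be left alone
- jar: loose amber jar 48 mm across, 60 mm high, standing beyond the box; origin in the middle of its underside; to be left alone
- tape: loose cardboard-coloured tape roll 90 mm across, 24 mm high; origin in the middle of its underside; to be left alone
- carton: loose carton 85 x 75 x 90 mm; origin in the middle of its underside; to be left alone
- bracket: loose white bent bracket, an upturned U 30 x 110 mm and 52 mm high; origin on the bench below its middle; to be left alone
- tab (a joint): short steel tab beside the pointer, angle in rad: 0 (upright) normally; it leans towards the box's +x as soon as a key that was up is pushed in by more than about 6.5 mm, and so shows that a wrong key has been pushed. The latched key does not move it

How it is judged:
By the outcome, as a careful person would: the job done as asked, in the order asked, and still so for the second after the job is handed in, with the robot touching nothing.
It also fails if it takes over 48 s, if anything falls off the work surface, if the arm or the gripper's body presses on something with over 40 N, if the wrist force passes 120 N, or if a joint passes its speed limit or range.

## Robot

A 6-joint arm with a two-finger parallel gripper is mounted at the origin on the work surface. World frame = base frame: x ahead of the robot, y to its left, z up, the work surface at z = 0. Lengths are in m, angles in rad, forces in N, time in s.
With the tool pointing down it reaches from about 0.425 to 0.95 m from the base axis. Payload 3.5 kg.
Tool frame: the origin (TCP) lies on the centre line of the jaws, within the pads' length; the fingertips stand 11 mm ahead of it and the grasp point (between the pads) lies 8 mm behind it; y points along the fingers, x is the direction in which the jaws open and shut, and the axes are right-handed (so a half turn about y gives the same grasp; the last joint's range is limited). The gripper opens to 85 mm and grips with 20 to 120 N. Pads are 22 mm wide; open, the fingers measure 114 mm over their backs; the gripper's body (76 mm by 85 mm) begins 54 mm behind the grasp point. The pads swing forward as they close: fully open they stand 13 mm farther back than shut.
Start: joints at [-1.373, 0.286, 1.577, -0, 1.279, -0.15], TCP at [0.23, -0.635, 0.242] pointing down, gripper open.
Joint ranges: [-2.77, 2.77], [-0.9, 2.22], [0.21, 2.48], [-1.53, 4.67], [0.24, 2.81], [-2.84, 2.84]. Speed limits (rad/s): [2.79, 2.79, 3.14, 3.14, 3.14, 3.14].

## Interface

Orientations are given as a unit quaternion [x, y, z, w].
In Python, from plant import get_state, read_camera, sign_off gives the robot as it stands.
- The arm moves only by the shell command python3 -m inch 'ROWS' [FORCE]. ROWS is JSON, a list of rows, each an object of numbers: "ax", "ay", "az": the turn, a rotation vector about the tool's x, y, z in rad; "x", "y", "z": the shift along the tool's x, y, z in mm; "hand": the closure, from -1 (fully open) to 1 (shut). In form: [{"ax": .., "ay": .., "az": .., "x": .., "y": .., "z": .., "hand": ..}, ...]. A call has 1 to 5 rows; each row shifts and turns the commanded pose from where the row before left it, along the tool's axes as they then stand; what a row does not reach is not made up. A row lasts 1/12 s, in which the tool goes at most 41.7 mm and 7.16 degrees, less where a joint would pass 70% of its speed; a pose out of reach is approached as far as the arm can. A call with a gripper value outside its range is refused whole. The fingers move at their own pace and stop on an object; FORCE is the grip in N (left out, the last holds). Time passes only in rows, so rows that do not move let the fingers close. It gives the time, the measured TCP pose, the force and the opening at its end, in the units of the state.
- get_state(): the state, without advancing time (a new reading comes with each control period).
- read_camera(name): name is "side" or "top" or "wrist"; returns a dict with "img" (420x560x3 uint8, red, green, blue), "fov_y" (degrees; the focal length in pixels is half the picture's height over the tangent of half this angle, whatever the lens; pixels are square), "cx", "cy" (the principal point, pixels), "distortion" ([k1, k2, p1, p2, k3] as OpenCV has them; the pictures are not rectified), "T" (4x4, takes a point from camera to world coordinates); the wrist camera has in their place "T_tool_cam" (4x4, takes a point from camera to tool coordinates, whose origin is the TCP and whose axes are the tool frame's). Camera axes: x right, y down, z forward; pixel columns grow to the right and rows downward; lengths in m; the calibration is good to about 2 mm. A picture is of the moment at which its call begins: read the wrist's pose just before it. There is no depth.
- sign_off(): hands the job in, once; it reports no verdict.
The state is a dict: "time": time; "qpos": joint angles; "dq": joint speeds; "joint_efforts": joint torques, N m; "eef_pos": TCP position; "tcp_rot": TCP orientation; "contact_force": force on the tool from outside, world axes, zero at the start; "wrist_torque": the same for the moment, N m; "opening": opening from 0.0 (shut) to 1.0 (fully open).
Only numpy, scipy, OpenCV 4.12 (cv2) and the standard library are available. Lean on these libraries where they do the work, as an engineer would, in place of code of your own. Each camera call takes 0.05 s, during which the arm holds its last target. There are 200 camera calls.

## Working session

There is one attempt and no reset: what is moved stays moved. The work goes in short steps, Python scripts to look and compute and a shell command to move; the robot and the scene stay as the last step left them, time stands still between calls to the robot, and variables do not carry over. Pictures are saved under pics/ and viewed, about 8 in all and at most 12, crops included, and the job is handed in when it is done.

```bash
mkdir -p pics; ls
cat > h.py <<'E'
import numpy as np, cv2
from plant import get_state, read_camera
from scipy.spatial.transform import Rotation as R
def tool():
    s=get_state(); T=np.eye(4); T[:3,:3]=R.from_quat(s['tcp_rot']).as_matrix(); T[:3,3]=s['eef_pos']; return T
def snap(name,fn):
    Tt=tool(); c=read_camera(name)
    c['Tw']=Tt@np.array(c['T_tool_cam']) if 'T_tool_cam' in c else np.array(c['T'])
    cv2.imwrite(f'pics/{fn}.png',c['img'][:,:,::-1]); c=dict(c); np.save(f'pics/{fn}.npy',{k:v for k,v in c.items()},allow_pickle=True); return c
def load(fn): return np.load(f'pics/{fn}.npy',allow_pickle=True).item()
def K(c):
    f=210/np.tan(np.radians(c['fov_y'])/2); return np.array([[f,0,c['cx']],[0,f,c['cy']],[0,0,1]])
def ray(c,uv,z):
    p=cv2.undistortPoints(np.array(uv,float).reshape(-1,1,2),K(c),np.array(c['distortion'],float)).reshape(-1,2)
    d=np.c_[p,np.ones(len(p))]@c['Tw'][:3,:3].T; o=c['Tw'][:3,3]
    return o+d*((z-o[2])/d[:,2])[:,None]
def proj(c,P):
    M=np.linalg.inv(c['Tw']); return cv2.projectPoints(np.array(P,float).reshape(-1,1,3),cv2.Rodrigues(M[:3,:3])[0],M[:3,3],K(c),np.array(c['distortion'],float))[0].reshape(-1,2)
E
python3 - <<'E'
from h import *
print(get_state())
a=snap('top','top0');b=snap('side','side0');print(a['Tw'].round(3),b['Tw'].round(3),a['fov_y'],b['fov_y'])
E
```

```text
pics
{'time': 0.0, 'qpos': array([-1.37296857e+00,  2.87167430e-01,  1.57814567e+00, -1.77537508e-05,
        1.27859938e+00, -1.49985380e-01]), 'dq': array([-0.00106907,  0.00015404,  0.00065561,  0.00143559,  0.00244013,
       -0.00174273]), 'joint_efforts': array([ 1.76961403e-03, -4.05979228e+01, -2.92623496e+01, -3.68491089e-05,
        5.94983896e-03,  2.76782863e-06]), 'eef_pos': array([ 0.2299791 , -0.63395567,  0.24096293]), 'tcp_rot': array([-0.5784129 ,  0.40653856, -0.40534294,  0.57953604]), 'contact_force': array([-0.16342996, -0.22285366,  0.28788311]), 'wrist_torque': array([ 0.05265226, -0.0238777 , -0.0435957 ]), 'opening': 1.0021057157207673}
[[-0.018 -0.992  0.126  0.39 ]
 [-1.     0.019  0.01  -0.036]
 [-0.013 -0.126 -0.992  1.569]
 [ 0.     0.     0.     1.   ]] [[ 0.866 -0.38   0.324  0.281]
 [-0.5   -0.682  0.535 -0.484]
 [ 0.018 -0.625 -0.78   0.735]
 [ 0.     0.     0.     1.   ]] 42.935598487947246 57.35227221460818
```

View pics/top0.png

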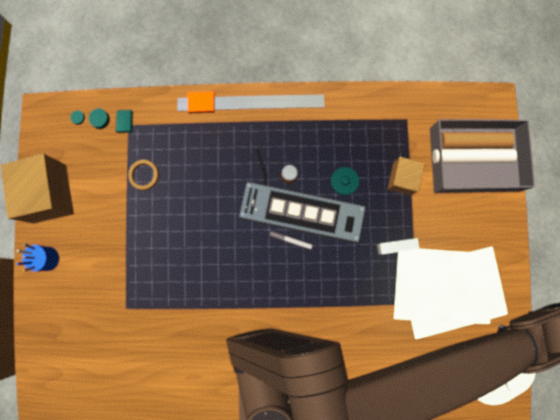

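View pics/side0.png

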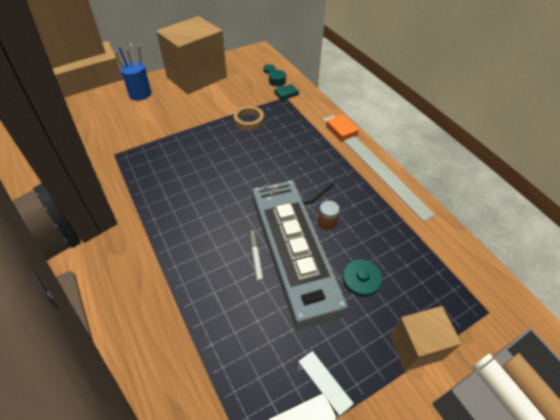

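The top view shows the box with its caps at about (277,205), (294,209), (311,213) and (328,217), and the pointer end at (250,200). The eraser is at (349,224). The side view agrees.

```bash
cat > m.py <<'E'
from h import *
T=tool(); print(T.round(3))
for fn,g,w in(('top0',[(277,205),(294,209),(311,213),(328,217)],9),('side0',[(286,212),(291,227),(298,245),(306,266)],14)):
    c=load(fn); im=c['img'].min(2); print(fn)
    m=cv2.inRange(im,150,255); n,l,s,ce=cv2.connectedComponentsWithStats(m)
    for u in g:
        i=np.argmin(np.hypot(*(ce[1:]-u).T))+1; p=ray(c,ce[i],.072)[0]
        print(ce[i].round(1),s[i,4],s[i,:4],p.round(4))
E
python3 m.py
```

```text
[[ 0.341 -0.     0.94   0.23 ]
 [-0.94   0.002  0.341 -0.634]
 [-0.002 -1.     0.     0.241]
 [ 0.     0.     0.     1.   ]]
top0
[277.4 205.4] 150 [271 199  14  14] [ 0.5617 -0.0291  0.072 ]
[294.  208.8] 145 [288 202  13  14] [ 0.5509 -0.0759  0.072 ]
[310.8 212.2] 147 [304 206  14  14] [ 0.5404 -0.1229  0.072 ]
[327.2 215.9] 148 [321 210  14  13] [ 0.5291 -0.1691  0.072 ]
side0
[284.8 209.5] 185 [276 203  18  14] [ 0.5615 -0.0288  0.072 ]
[291.5 226.2] 199 [283 219  18  15] [ 0.551  -0.0756  0.072 ]
[298.5 244.2] 223 [290 236  19  17] [ 0.5401 -0.1226  0.072 ]
[306.  264.7] 237 [296 257  20  17] [ 0.5275 -0.1718  0.072 ]
```

Both cameras agree to about 2 mm. I'll shut the gripper and go to the key at the box's -y end first, still high up.

```bash
R1='' ; python3 -m inch '[{"x":-22,"z":29,"hand":1},{"x":-22,"z":29,"hand":1},{"x":-22,"z":29,"hand":1},{"x":-22,"z":29,"hand":1},{"x":-22,"z":29,"hand":1}]' 20
python3 -m inch '[{"x":-22,"z":29,"hand":1},{"x":-22,"z":29,"hand":1},{"x":-22,"z":29,"hand":1},{"x":-22,"z":29,"hand":1},{"x":-22,"z":29,"hand":1}]'
python3 -m inch '[{"x":-22,"z":29,"hand":1},{"x":-22,"z":29,"hand":1},{"x":-22,"z":29,"hand":1},{"x":-22,"z":29,"hand":1},{"x":-22,"z":29,"hand":1}]'
python3 -m inch '[{"hand":1},{"hand":1}]'
```

```text
validation failed for argument at $[0]...
validation failed for argument at $[0]...
validation failed for argument at $[0]...
validation failed for argument at $[0]...
```

```bash
python3 -m inch '[{"ax":0,"ay":0,"az":0,"x":-22,"y":0,"z":29,"hand":1},{"ax":0,"ay":0,"az":0,"x":-22,"y":0,"z":29,"hand":1},{"ax":0,"ay":0,"az":0,"x":-22,"y":0,"z":29,"hand":1},{"ax":0,"ay":0,"az":0,"x":-22,"y":0,"z":29,"hand":1},{"ax":0,"ay":0,"az":0,"x":-22,"y":0,"z":29,"hand":1}]' 20
```

```text
time: 0.52
eef_pos: [0.3293, -0.4799, 0.2416]
tcp_rot: [-0.579, 0.406, -0.406, 0.579]
contact_force: [1.0, -0.2, -0.7]
opening: 0.296
```

```bash
python3 -m inch '[{"ax":0,"ay":0,"az":0,"x":-22,"y":0,"z":29,"hand":1},{"ax":0,"ay":0,"az":0,"x":-22,"y":0,"z":29,"hand":1},{"ax":0,"ay":0,"az":0,"x":-22,"y":0,"z":29,"hand":1},{"ax":0,"ay":0,"az":0,"x":-22,"y":0,"z":29,"hand":1},{"ax":0,"ay":0,"az":0,"x":-22,"y":0,"z":29,"hand":1}]'
python3 -m inch '[{"ax":0,"ay":0,"az":0,"x":-22,"y":0,"z":29,"hand":1},{"ax":0,"ay":0,"az":0,"x":-22,"y":0,"z":29,"hand":1},{"ax":0,"ay":0,"az":0,"x":-22,"y":0,"z":29,"hand":1},{"ax":0,"ay":0,"az":0,"x":0,"y":0,"z":0,"hand":1},{"ax":0,"ay":0,"az":0,"x":0,"y":0,"z":0,"hand":1}]'
cat > go.py <<'E'
import sys
from h import *
c={'1':(.561,-.029),'2':(.551,-.076),'3':(.540,-.1225),'4':(.5285,-.170)}[sys.argv[1]]
T=tool(); d=np.array([*c,0])-T[:3,3]; d[2]=0; print((T[:3,:3].T@d*1000).round(1),'tip z mm',1000*(T[2,3]-.011),get_state()['contact_force'])
E
python3 go.py 4; python3 -c "
from h import *
snap('wrist','w1')"
```

```text
time: 0.93
eef_pos: [0.4282, -0.327, 0.2419]
tcp_rot: [-0.579, 0.406, -0.406, 0.579]
contact_force: [0.8, -0.7, -0.3]
opening: -0.002
time: 1.35
eef_pos: [0.4875, -0.2355, 0.2418]
tcp_rot: [0.58, -0.405, 0.405, -0.58]
contact_force: [-0.2, -0.6, 0.4]
opening: 0.0
[-47.4  -0.   61.1] tip z mm 230.84425747904345 [-0.20921822 -0.61096739  0.42392702]
```

View pics/w1.png

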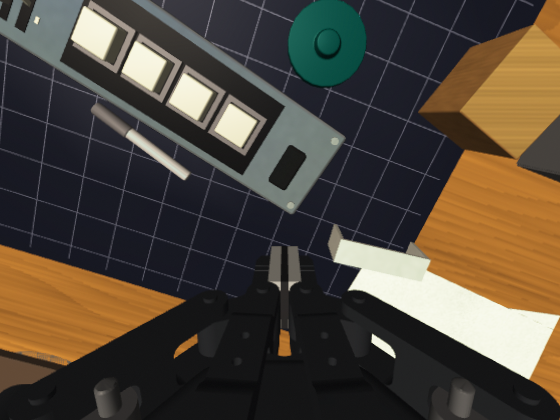

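The wrist view shows the four caps at (98,34), (146,68), (192,96) and (239,126), with no obstruction near the keys. I'll measure them once more from here and move over the last one.

```bash
python3 - <<'E'
from h import *
c=load('w1'); im=c['img'].min(2); m=cv2.inRange(im,150,255); n,l,s,ce=cv2.connectedComponentsWithStats(m)
for u in [(98,34),(146,68),(192,96),(239,126)]:
    i=np.argmin(np.hypot(*(ce[1:]-u).T))+1; print(ce[i].round(1),s[i,4],ray(c,ce[i],.072).round(4))
E
python3 -m inch '[{"ax":0,"ay":0,"az":0,"x":-16,"y":25,"z":20,"hand":1},{"ax":0,"ay":0,"az":0,"x":-16,"y":25,"z":20,"hand":1},{"ax":0,"ay":0,"az":0,"x":-15,"y":25,"z":21,"hand":1},{"ax":0,"ay":0,"az":0,"x":0,"y":35,"z":0,"hand":1},{"ax":0,"ay":0,"az":0,"x":0,"y":20,"z":0,"hand":1}]'
python3 -m inch '[{"ax":0,"ay":0,"az":0,"x":0,"y":10,"z":0,"hand":1},{"ax":0,"ay":0,"az":0,"x":0,"y":0,"z":0,"hand":1},{"ax":0,"ay":0,"az":0,"x":0,"y":0,"z":0,"hand":1},{"ax":0,"ay":0,"az":0,"x":0,"y":0,"z":0,"hand":1}]'
python3 go.py 4
```

```text
[93.1 32.6] 1357 [[ 0.5635 -0.0262  0.072 ]]
[143.2  65.5] 1236 [[ 0.5528 -0.073   0.072 ]]
[189.9  96.4] 1132 [[ 0.5419 -0.1196  0.072 ]]
[234.8 125. ] 1007 [[ 0.5316 -0.1669  0.072 ]]
time: 1.82
eef_pos: [0.5266, -0.1719, 0.1087]
tcp_rot: [0.579, -0.408, 0.404, -0.579]
contact_force: [-1.4, 0.0, -0.6]
opening: -0.004
time: 2.15
eef_pos: [0.5293, -0.1738, 0.1043]
tcp_rot: [-0.579, 0.405, -0.408, 0.579]
contact_force: [-0.5, 0.3, 1.0]
opening: -0.003
[-3.8 -0.   0.5] tip z mm 93.28626560681344 [-0.48541856  0.3496876   0.95632627]
```

```bash
python3 -m inch '[{"ax":0,"ay":0,"az":0,"x":-5,"y":5,"z":1,"hand":1},{"ax":0,"ay":0,"az":0,"x":0,"y":5,"z":0,"hand":1},{"ax":0,"ay":0,"az":0,"x":0,"y":0,"z":0,"hand":1}]' | grep -E "eef|contact"
for i in 1 2 3 4; do python3 -m inch '[{"ax":0,"ay":0,"az":0,"x":0,"y":0,"z":0,"hand":1}]' | grep -E "eef|contact|time"; done; python3 go.py 4
```

```text
eef_pos: [0.5272, -0.1669, 0.092]
contact_force: [-0.1, -0.1, -0.5]
time: 2.48
eef_pos: [0.5275, -0.167, 0.0923]
contact_force: [-0.7, -0.4, 0.8]
time: 2.57
eef_pos: [0.5277, -0.1672, 0.0926]
contact_force: [0.7, -0.1, -0.2]
time: 2.65
eef_pos: [0.5278, -0.1672, 0.0926]
contact_force: [0.2, 0.4, -0.5]
time: 2.73
eef_pos: [0.5278, -0.1672, 0.0926]
contact_force: [-0.2, 0.2, 0.6]
[ 2.8  0.  -0.3] tip z mm 81.55382104792811 [-0.16363165  0.18560082  0.57475787]
```

Force noise is about 0.6 N per reading, so I average several. Now the tap: fingertip to 70 mm (2 mm below the height of an up cap).

```bash
python3 -m inch '[{"ax":0,"ay":0,"az":0,"x":0,"y":5,"z":0,"hand":1},{"ax":0,"ay":0,"az":0,"x":0,"y":4,"z":0,"hand":1},{"ax":0,"ay":0,"az":0,"x":0,"y":2.5,"z":0,"hand":1},{"ax":0,"ay":0,"az":0,"x":0,"y":0,"z":0,"hand":1}]' | grep -E "eef|contact"
for i in 1 2 3 4 5; do python3 -m inch '[{"ax":0,"ay":0,"az":0,"x":0,"y":0,"z":0,"hand":1}]' | grep -E "eef|contact"; done
```

```text
eef_pos: [0.5269, -0.1668, 0.0796]
contact_force: [-0.0, 0.6, 0.4]
eef_pos: [0.5273, -0.167, 0.0803]
contact_force: [-0.8, -0.1, 0.8]
eef_pos: [0.5276, -0.1672, 0.0807]
contact_force: [0.8, 0.1, 1.2]
eef_pos: [0.5277, -0.1672, 0.0809]
contact_force: [-0.9, -0.4, -0.4]
eef_pos: [0.5278, -0.1672, 0.081]
contact_force: [0.1, 0.5, 0.4]
eef_pos: [0.5277, -0.1672, 0.081]
contact_force: [0.5, -0.5, 0.4]
```

```bash
python3 -m inch '[{"ax":0,"ay":0,"az":0,"x":0,"y":1,"z":0,"hand":1},{"ax":0,"ay":0,"az":0,"x":0,"y":0,"z":0,"hand":1}]' | grep -E "eef|contact"
for i in 1 2 3 4 5 ; do python3 -m inch '[{"ax":0,"ay":0,"az":0,"x":0,"y":0,"z":0,"hand":1}]' | grep -E "eef|contact"; done; python3 -c "
from h import *
snap('wrist','w2')"
```

```text
eef_pos: [0.5275, -0.1671, 0.0797]
contact_force: [0.4, 0.2, 0.2]
eef_pos: [0.5275, -0.1671, 0.0798]
contact_force: [-0.8, 0.9, -0.9]
eef_pos: [0.5276, -0.1672, 0.0798]
contact_force: [0.0, 0.8, 0.2]
eef_pos: [0.5276, -0.1672, 0.0798]
contact_force: [-0.1, 0.4, -0.2]
eef_pos: [0.5276, -0.1672, 0.0799]
contact_force: [-0.8, -0.0, 0.2]
eef_pos: [0.5276, -0.1672, 0.0799]
contact_force: [-1.5, -0.2, -0.6]
```

View pics/w2.png

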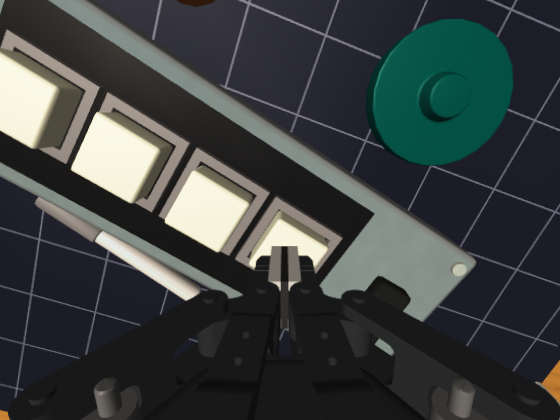

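The fingertips at about (285,255) are over the middle of the end cap. That cap visibly stands lower than the other three, and there is no contact at 69 mm. I'll go on down gently to the latched height.

```bash
for k in 1 2; do python3 -m inch '[{"ax":0,"ay":0,"az":0,"x":0,"y":1.2,"z":0,"hand":1},{"ax":0,"ay":0,"az":0,"x":0,"y":0,"z":0,"hand":1},{"ax":0,"ay":0,"az":0,"x":0,"y":0,"z":0,"hand":1}]' | grep -E "eef|contact"
for i in 1 2 3 4 ; do python3 -m inch '[{"ax":0,"ay":0,"az":0,"x":0,"y":0,"z":0,"hand":1}]' | grep -E "eef|contact"; done;done
```

```text
eef_pos: [0.5275, -0.1671, 0.0785]
contact_force: [0.2, 0.2, 0.8]
eef_pos: [0.5276, -0.1671, 0.0786]
contact_force: [-0.4, -0.3, -0.2]
eef_pos: [0.5276, -0.1672, 0.0786]
contact_force: [0.0, -0.6, -0.9]
eef_pos: [0.5276, -0.1672, 0.0786]
contact_force: [-0.6, -0.7, -0.4]
eef_pos: [0.5276, -0.1672, 0.0787]
contact_force: [-0.5, 0.2, 0.2]
eef_pos: [0.5278, -0.1673, 0.078]
contact_force: [-0.6, 0.3, 4.8]
eef_pos: [0.5278, -0.1673, 0.0779]
contact_force: [-0.8, 0.9, 3.6]
eef_pos: [0.5278, -0.1673, 0.0779]
contact_force: [-1.1, 0.6, 4.0]
eef_pos: [0.5278, -0.1673, 0.0778]
contact_force: [-1.7, -0.2, 4.6]
eef_pos: [0.5278, -0.1673, 0.0778]
contact_force: [-1.4, 0.4, 4.5]
```

It made stiff contact at 67 mm, carrying about 4 N with almost no give, so this is the latched key. I'll press it to the bottom (tip about 62 mm).

```bash
python3 -m inch '[{"ax":0,"ay":0,"az":0,"x":0,"y":2,"z":0,"hand":1},{"ax":0,"ay":0,"az":0,"x":0,"y":2,"z":0,"hand":1},{"ax":0,"ay":0,"az":0,"x":0,"y":1.5,"z":0,"hand":1},{"ax":0,"ay":0,"az":0,"x":0,"y":0,"z":0,"hand":1},{"ax":0,"ay":0,"az":0,"x":0,"y":0,"z":0,"hand":1}]' | grep -E "eef|contact"
for i in 1 2 3; do python3 -m inch '[{"ax":0,"ay":0,"az":0,"x":0,"y":0,"z":0,"hand":1}]' | grep -E "time|eef|contact"; done
```

```text
eef_pos: [0.5278, -0.1673, 0.073]
contact_force: [-3.1, 1.4, 7.9]
time: 5.78
eef_pos: [0.5279, -0.1673, 0.073]
contact_force: [-2.4, 0.2, 9.0]
time: 5.87
eef_pos: [0.5278, -0.1673, 0.073]
contact_force: [-3.7, 0.7, 9.0]
time: 5.95
eef_pos: [0.5279, -0.1673, 0.073]
contact_force: [-2.9, 1.0, 8.4]
```

The key is at its bottom stop (tip 62.0 mm, about 8.6 N). I'll let go straight up, then look at the pointer.

```bash
python3 -m inch '[{"ax":0,"ay":0,"az":0,"x":0,"y":-5,"z":0,"hand":1},{"ax":0,"ay":0,"az":0,"x":0,"y":-10,"z":0,"hand":1},{"ax":0,"ay":0,"az":0,"x":0,"y":-25,"z":0,"hand":1},{"ax":0,"ay":0,"az":0,"x":0,"y":-35,"z":0,"hand":1},{"ax":0,"ay":0,"az":0,"x":0,"y":-35,"z":0,"hand":1}]' | grep -E "eef|contact"
python3 -m inch '[{"ax":0,"ay":0,"az":0,"x":-5,"y":-30,"z":-30,"hand":1},{"ax":0,"ay":0,"az":0,"x":0,"y":-20,"z":-30,"hand":1},{"ax":0,"ay":0,"az":0,"x":0,"y":0,"z":-30,"hand":1},{"ax":0,"ay":0,"az":0,"x":0,"y":0,"z":0,"hand":1},{"ax":0,"ay":0,"az":0,"x":0,"y":0,"z":0,"hand":1}]' | grep -E "time|eef|contact"
python3 - <<'E'
from h import *
snap('top','top1');b=snap('side','side1');w=snap('wrist','w3')
old=load('side0')
f=lambda i:cv2.resize(i[170:290,230:360,::-1],None,fx=3,fy=3,interpolation=cv2.INTER_CUBIC)
cv2.imwrite('pics/cmp.png',np.hstack([f(old['img']),f(b['img'])]))
E
```

```text
eef_pos: [0.5263, -0.1665, 0.1814]
contact_force: [1.3, -0.1, 0.6]
time: 6.78
eef_pos: [0.4411, -0.1932, 0.2312]
contact_force: [0.0, 0.1, 0.8]
```

View pics/cmp.png

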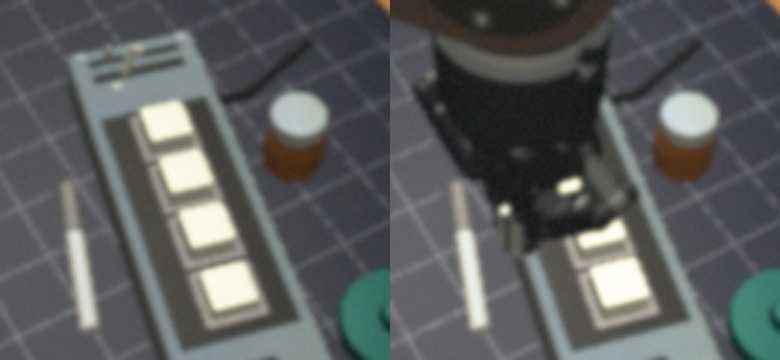

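View pics/w3.png

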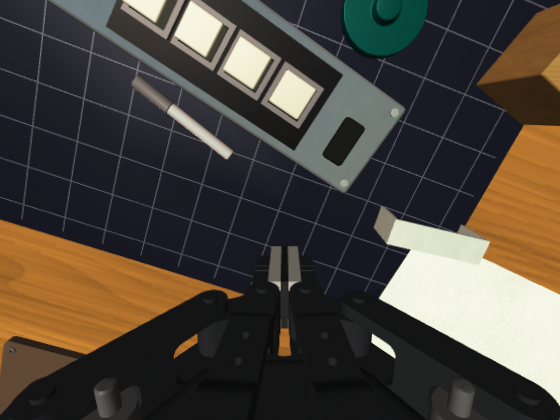

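In the side crop the end cap (right half, about (618,285)) now stands up clear of its bezel, but the arm hides the pointer. I'll back off and look at it.

```bash
python3 -m inch '[{"ax":0,"ay":0,"az":0,"x":30,"y":0,"z":-15,"hand":1},{"ax":0,"ay":0,"az":0,"x":30,"y":0,"z":-15,"hand":1},{"ax":0,"ay":0,"az":0,"x":30,"y":0,"z":-15,"hand":1},{"ax":0,"ay":0,"az":0,"x":30,"y":0,"z":-15,"hand":1},{"ax":0,"ay":0,"az":0,"x":30,"y":0,"z":-15,"hand":1}]' | grep eef
python3 -m inch '[{"ax":0,"ay":0,"az":0,"x":30,"y":0,"z":-15,"hand":1},{"ax":0,"ay":0,"az":0,"x":30,"y":0,"z":-15,"hand":1},{"ax":0,"ay":0,"az":0,"x":30,"y":0,"z":-15,"hand":1},{"ax":0,"ay":0,"az":0,"x":0,"y":0,"z":0,"hand":1},{"ax":0,"ay":0,"az":0,"x":0,"y":0,"z":0,"hand":1}]' | grep -E "time|eef|contact"
python3 - <<'E'
from h import *
b=snap('side','side2');t=snap('top','top2');
f=lambda i:cv2.resize(i[175:290,245:345,::-1],None,fx=4,fy=4,interpolation=cv2.INTER_CUBIC)
cv2.imwrite('pics/cmp2.png',np.hstack([f(load('side0')['img']),f(b['img'])]))
f=lambda i:cv2.resize(i[150:250,225:385,::-1],None,fx=2.4,fy=2.4,interpolation=cv2.INTER_CUBIC)
cv2.imwrite('pics/cmp3.png',np.hstack([f(load('top0')['img']),f(t['img'])]))
E
```

```text
eef_pos: [0.4232, -0.3607, 0.2302]
time: 7.77
eef_pos: [0.4112, -0.4605, 0.2295]
contact_force: [0.4, 0.2, 0.5]
```

View pics/cmp2.png

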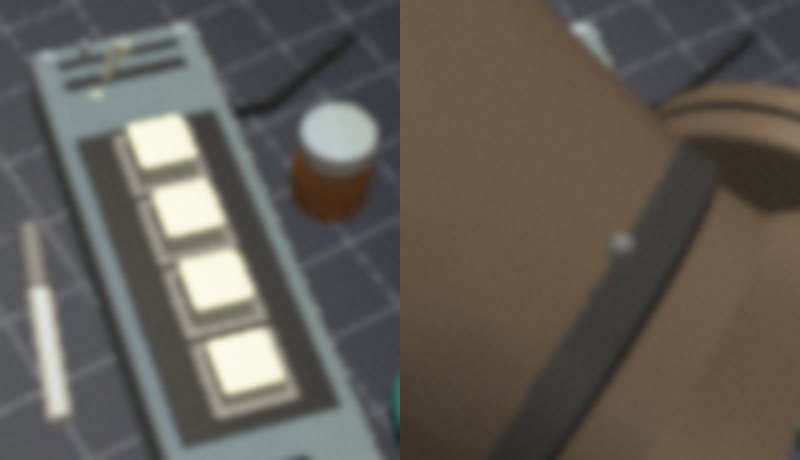

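View pics/cmp3.png

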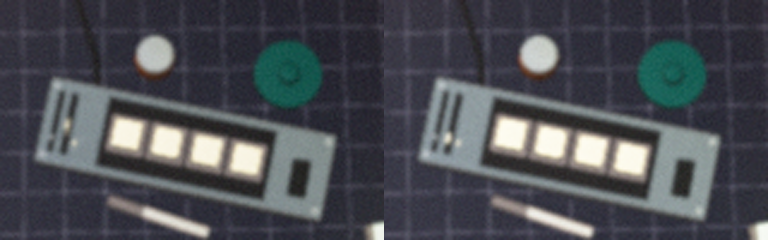

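The top crop shows the pointer tip moved from (66,124) to crop (64,137), towards the box's -x, with everything else in place. The arm blocks the side view, so I'll return to the start pose to compare both views directly.

```bash
python3 -m inch '[{"ax":0,"ay":0,"az":0,"x":13,"y":0,"z":-28,"hand":1},{"ax":0,"ay":0,"az":0,"x":13,"y":0,"z":-28,"hand":1},{"ax":0,"ay":0,"az":0,"x":13,"y":0,"z":-28,"hand":1},{"ax":0,"ay":0,"az":0,"x":13,"y":0,"z":-28,"hand":1},{"ax":0,"ay":0,"az":0,"x":13,"y":0,"z":-28,"hand":1}]' | grep eef
python3 -m inch '[{"ax":0,"ay":0,"az":0,"x":13,"y":0,"z":-28,"hand":1},{"ax":0,"ay":0,"az":0,"x":13,"y":0,"z":-28,"hand":1},{"ax":0,"ay":0,"az":0,"x":13,"y":0,"z":-28,"hand":1},{"ax":0,"ay":0,"az":0,"x":0,"y":0,"z":0,"hand":1},{"ax":0,"ay":0,"az":0,"x":0,"y":0,"z":0,"hand":1}]' | grep -E "time|eef|contact"
python3 - <<'E'
from h import *
b=snap('side','side3')
f=lambda i:cv2.resize(i[175:290,245:345,::-1],None,fx=4,fy=4,interpolation=cv2.INTER_CUBIC)
cv2.imwrite('pics/cmp4.png',np.hstack([f(load('side0')['img']),f(b['img'])]))
# changes outside the arm
d=cv2.absdiff(cv2.GaussianBlur(load('top0')['img'],(5,5),0),cv2.GaussianBlur(load('top2')['img'],(5,5),0)).max(2)
n,l,s,ce=cv2.connectedComponentsWithStats(cv2.inRange(d[80:262],25,255))
print([(ce[i].round()+[0,80],s[i,4]) for i in range(1,n) if s[i,4]>3])
yb=np.array([.226,.974,0]);xb=np.array([.974,-.226,0]);o=np.array([.5452,-.0995,.05])+.143*yb
for fn in('top2','side3'):
    for a in(0,.37): print(fn,a,proj(load(fn),[o,o+.03*(np.cos(a)*np.array([0,0,1])+np.sin(a)*xb)]).round(1).tolist())
E
```

```text
eef_pos: [0.3019, -0.5675, 0.2312]
time: 8.7
eef_pos: [0.2359, -0.6333, 0.2308]
contact_force: [1.1, 0.8, 0.6]
[(array([253., 201.]), np.int32(16)), (array([251., 208.]), np.int32(30)), (array([470., 246.]), np.int32(2078))]
top2 0 [[253.3, 201.2], [252.8, 199.9]]
top2 0.37 [[253.3, 201.2], [253.6, 196.3]]
side3 0 [[275.9, 193.1], [276.0, 184.5]]
side3 0.37 [[275.9, 193.1], [280.4, 184.2]]
```

View pics/cmp4.png

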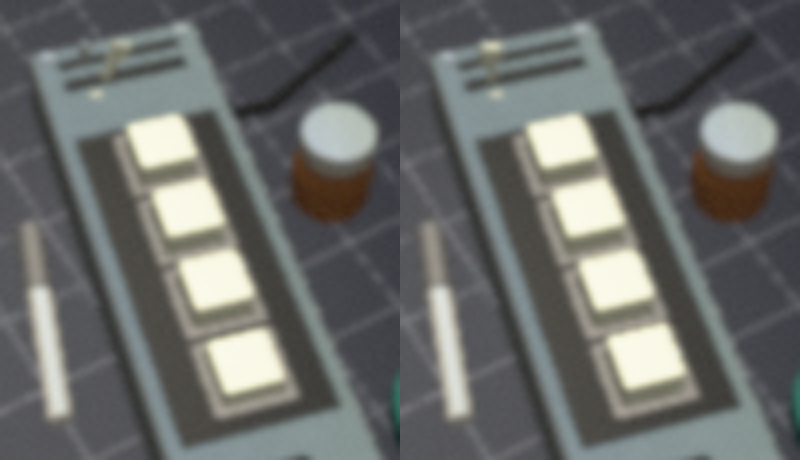

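Before, in the left half, the pointer leaned from (95,95) to (122,45). Now it stands vertical at (492,50) to (492,95), and all four caps stand equally high. The marker and jar are unmoved.

```bash
python3 -c "
from plant import sign_off; print(sign_off())"
```

```text
the job is handed in; nothing more can be done
None
```

The latched key was the one at the box's y = -72 mm end. It has sprung up, the pointer is back upright, and the job is handed in at about 8.7 s.

- **Finding it:** I tapped that key first. There was no contact down to about 67.5 mm, so it was well below the up height of 72 mm. At 67 mm it carried 4 to 4.5 N with almost no give. The wrist picture also showed it lower than the others. I did not touch the other three keys.
- **Tap force:** That tap was firmer than the 2 N suggested, but it was on the latched key only.
- **Pressing it:** I pushed to the bottom stop (fingertip at 62 mm, about 8.6 N), lifted straight off and drew the arm back to about the start pose.
- **Last checks:**
  - The side view shows the pointer vertical, where it leaned before, and all four caps at the same height.
  - The before/after top pictures differ only at the pointer and in one large patch around (470,246). That patch is near the papers and the bracket's end; I put it down to the arm but did not check it further. The last wrist view shows the bracket in place.
  - The tab is partly hidden behind the pointer in the last side view, so I could not see it clearly; no key that was up was pushed.
  - Force readings were noisy, about 0.6 N each, so I averaged several.

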